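# Hang the stubby hammer in its sprung rack

## Task

The stubby hammer has been left standing in the drilled wooden block. Put it away in the grey steel rack: lower it handle first through the large oval loop (not the small round one) and keep pressing gently past the sprung clip below until the underside of its head sits down on the loop all round, then let go. Feel your way and do not force it: lean on the rack with no more than about 5 kg at any moment, and leave the other things on the bench where they are.

Things in the scene. Friction and masses are not known exactly. Their poses are not given: they have to be found in the camera images.
- hammer: Stubby hammer, 158 mm, about 0.3 kg, starts upright. Origin: centre of the butt (the handle's end), z to the head. Steel head at z 130-158: middle block 32 (x) x 50 (y), round faces 27 across, 94 overall along y, symmetric. Eight-sided ash handle: 13 (x) x 16 (y) at the butt, 18 x 22 at z 14, widest 20 x 28 at z 44, back to 17 x 21 at z 56, 16 x 20 at the head.
- head_seat (a point): Point on the hammer: centre of the underside of its head, on the handle's axis, 130 mm from the butt. Axes as the hammer's.
- oval_loop: The rack's large oval loop, rigidly fixed. Origin: its centre, level with the top of the bar, 154 mm above the bench; z up. Opening 24 (x) x 32 (y) mm, bent from 8 mm round bar, so its rim is rounded. The hammer fits with its y along the loop's y, either way round (half turn). Grip the head so that the fingertips stay above this level.
- rack: Grey sheet-steel rack, fixed. Origin: centre of the underside of its 120 (x) x 164 (y) x 18 mm plywood and steel foot. Upright sheet, top 153 above the bench, at x +45. Oval loop centred at y +36 (x 0); small round loop (17 mm hole, not for the hammer) at y -42. Under the oval loop, at z 70, two sprung bars reach out along -x (the clip).
- clip_left (a joint): Clip bar on the loop's +y side, rad; 0 shut, grows as it is spread. The two bars (10 mm thick, gap 17 mm when shut) lie 84 mm below the loop's top. Pushing the widening handle between them takes 6 to 10 N at first, climbing to 11-20 N; some 2 mm before the head is down they snap over the widest part, the push drops, and they hold it. The hammer's weight alone does not do it.
- clip_right (a joint): The same for the clip bar on the loop's -y side.
- block: Drilled beech block, 68 (x) x 160 (y) x 62 mm, fixed to the bench. Origin under its centre. The hammer stands in the mortise at y +35; a marker pen (132 long) stands fixed in a hole at y -45, top about 144 mm above the bench; other holes empty.
- mortise (a point): Centre of the mouth of the block's mortise, at its top face 62 mm above the bench. Mortise 23 (x) x 31 (y) mm, 50 deep; the hammer's butt stands on its floor, 12 mm above the bench, about 1.5 mm loose all round.
- bolt_jar: Brown jar of bolts with a grey cap, 63 mm wide, 79 mm high, standing on the bench, a bystander. Origin under its centre.
- tin_small: Small green tin, 54 mm wide, 61 mm high, standing on the bench, a bystander. Origin under its centre.
- cork_block: Cork sanding block, 63 x 115 x 34 mm, lying on the bench, a bystander. Origin under its centre.
- tape_measure: Yellow and black tape measure, 37 x 72 x 64 mm, standing on the bench, a bystander. Origin under its centre.
- tape_wide: Roll of wide brown tape, 92 mm across, 48 mm high, lying flat on the bench, a bystander. Origin under its centre.

How it is judged (in metres and radians):
On the way, in this order (a step that is already met when the one before it is completed fails the run):
1. the hammer is drawn up out of the block (height (world z) of hammer above 0.075 m), for 0.1 s.
2. its butt has been threaded down through the oval loop (horizontal distance between hammer and oval_loop below 0.012 m and z of hammer in the frame of oval_loop between -0.11 and -0.02 m), for 0.1 s.
At the end, for the whole second after the job is handed in: The hammer hangs at rest in the oval loop, released: underside of the head no more than 1.5 mm above the top of the loop's bar and within 6 mm of its centre, butt within 12 mm of being straight below it, upright within 0.05 rad, head along the loop's long way within 0.2 rad (z of head_seat in the frame of oval_loop below 0.0015 m and horizontal distance between head_seat and oval_loop below 0.006 m and horizontal distance between hammer and oval_loop below 0.012 m and angle between hammer's own z axis and vertical below 0.05 rad and angle between the y axis of hammer and the y axis of oval_loop, either way round below 0.2 rad and linear speed of hammer below 0.01 m/s and contact force between the fingers and hammer below 0.1 N); the robot touches nothing.
It fails at once if the hammer is pressed or knocked on the loop with more than 50 N (contact force between hammer and oval_loop above 50 N).
It fails at once if the robot itself pushes on the rack with more than 15 N (contact force between any of the fingers, the arm and rack above 15 N).
It fails at once if another thing on the bench is shoved more than 20 mm (distance of any of bolt_jar, tin_small, cork_block, tape_measure, tape_wide from where it was at the start of the episode above 0.02 m).
It also fails if it takes over 72 s, if anything falls off the work surface, if the arm or the gripper's body presses on something with over 40 N, if the wrist force passes 120 N, or if a joint passes its speed limit or range.

## Robot

A 6-joint arm with a two-finger parallel gripper is mounted at the origin on the work surface; the furniture and walls round the work are solid. World frame = base frame: x ahead of the robot, y to its left, z up, the work surface at z = 0. Lengths are in mm, angles in rad, forces in N, time in s.
With the tool pointing down it reaches from about 375 to 925 mm from the base axis. Payload 5.7 kg.
Tool frame: the origin (TCP) lies on the mounting face of the last link; the fingertips stand env.tip_extent ahead of it and the grasp point (between the pads) lies 163 mm ahead of it (env.tip_extent is the distance from the TCP to the fingertips, in mm); z points along the fingers, y is the line along which they close (so a half turn about z gives the same grasp; the last joint's range is limited). The gripper opens to 88 mm and grips with 3 to 60 N. Pads are 20 mm wide; open, the fingers measure 115 mm over their backs; the gripper's body (75 mm by 178 mm) begins 61 mm behind the grasp point.
Start: joints at [-0.115, 0.359, 1.51, -0, 1.272, -0.115], TCP at [599.988, -0.006, 404.623] pointing down, gripper open.
Joint ranges: [-2.97, 2.97], [-1.01, 2.36], [0.21, 2.38], [-0.96, 4.11], [0.2, 2.71], [-2.98, 2.98]. Speed limits (rad/s): [2.39, 2.39, 3.14, 3.14, 3.14, 3.14].

## Interface

Orientations are given as a unit quaternion [w, x, y, z].
In Python, from bench import env gives the robot as it stands.
- The arm moves only by the shell command python3 -m pendant 'ROWS'. ROWS is JSON, a list of rows, each a list of 3 entries, a list of its own where there are three numbers: the shift along the world's x, y, z in mm, then the turn, a rotation vector about the world's x, y, z in rad, then the opening, from -1 (shut) to 1 (fully open). A call has 1 to 8 rows; each row is the pose to reach, as a shift and turn from the pose commanded when the call began; what a row does not reach only later rows make up. A row lasts 1/10 s, in which the tool goes at most 50 mm and 8.59 degrees, less where a joint would pass 70% of its speed; a pose out of reach is approached as far as the arm can. A call with a gripper value outside its range is refused whole. The fingers move at their own pace and stop on an object; the grip force is fixed at half the most. Time passes only in rows, so rows that repeat a pose let the fingers close. It gives the time, the measured TCP pose, the force, the opening and the grip force at its end, in the units of the state.
- env.state(): the state, without advancing time (a new reading comes with each control period).
- env.grab_frame(name): name is "scene" or "side" or "wrist"; returns (picture, depth): 480x640x3 uint8, blue, green, red; 480x640 float32, mm along the optical axis (not along the pixel's ray), 0 where there is no reading.
- env.camera_info(name): a dict with "fx", "fy", "cx", "cy" (pixels), "R" (3x3) and "t" (3): a world point X has camera coordinates R X + t. Camera axes: x right, y down, z forward; pixel columns grow to the right and rows downward; lengths in mm; the calibration is good to about 2 mm. A picture is of the moment at which its call begins: read the wrist's pose just before it. camera_info takes no time and is no camera call; for the wrist camera it gives the pose at the moment of the call.
- env.sign_off(): hands the job in; it is judged then, once.
Trained networks look in the newest picture that a camera, given by its name, has taken for a name from the list of things; names that differ only in an ending like _2 or _b are one class to them, and where a whole thing is asked for, a point or a joint stands for the part that bears it (a point fixed in the world has none). Each returns a list of dicts, best first, with "conf" (0 to 1); they miss things now and then, are a little off and sometimes report something else, mostly with a low value. They report only what shows in the picture. A call takes as long as a camera call.
- env.boxes_of(query, camera): "point" ([column, row] in pixels, amid what is visible of it).
- env.silhouettes(query, camera): "mask" (480x640 bool, what is visible of it) and "point" ([column, row] in pixels, amid what is visible of it).
- env.place_of(query, camera): "point" ([column, row] in pixels: a listed point, or the origin of a listed thing).
The state is a dict: "time": time; "joints": joint angles; "joint_velocities": joint speeds; "joint_efforts": joint torques, N m; "position": TCP position; "tcp_rot": TCP orientation; "contact_force": force on the tool from outside, world axes, zero at the start; "ft_torque": the same for the moment, N m; "finger_gap": opening from 0.0 (shut) to 1.0 (fully open); "grip_force": force on a finger pad.
Only numpy, scipy, OpenCV 4.12 (cv2) and the standard library are available. Lean on these libraries where they do the work, as an engineer would, in place of code of your own. Each camera call takes 0.05 s, during which the arm holds its last target. There are 200 camera calls.

## Working session

There is one attempt and no reset: what is moved stays moved. The work goes in short steps, Python scripts to look and compute and a shell command to move; the robot and the scene stay as the last step left them, time stands still between calls to the robot, and variables do not carry over. Pictures are saved under pics/ and viewed, at most 10 in all, crops included, and the job is handed in when it is done.

```bash
mkdir -p pics; cat > h.py <<'E'
import numpy as np, cv2
from bench import env
def back(name,uv,d,ci=None):
    c=ci or env.camera_info(name); R=np.array(c["R"]);t=np.array(c["t"])
    u,v=uv; p=np.array([(u-c["cx"])/c["fx"]*d,(v-c["cy"])/c["fy"]*d,d]); return R.T@(p-t)
def cloud(c,depth,mask):
    R=np.array(c["R"]);t=np.array(c["t"]); v,u=np.nonzero(mask&(depth>0)); d=depth[v,u]
    P=np.stack([(u-c["cx"])/c["fx"]*d,(v-c["cy"])/c["fy"]*d,d],1); return (P-t)@R
def atz(c,uv,z):
    R=np.array(c["R"]);t=np.array(c["t"]); o=-R.T@t; r=R.T@np.array([(uv[0]-c["cx"])/c["fx"],(uv[1]-c["cy"])/c["fy"],1]); return o+r*(z-o[2])/r[2]
E
python3 - <<'E'
from h import *
print(env.tip_extent, env.state())
ims=[]
for n in("scene","side"):
    im,d=env.grab_frame(n); np.savez("/tmp/%s.npz"%n,im=im,d=d); c=env.camera_info(n)
    print(n,"cam at",-np.array(c["R"]).T@np.array(c["t"]))
    cv2.imwrite(f"pics/{n}0.png",im)
    for q in("hammer","rack","block","bolt_jar","tin_small","cork_block","tape_measure","tape_wide"):
        for s in env.silhouettes(q,n)[:1]:
            P=cloud(c,d,s["mask"]); 
            print(q,round(s["conf"],2),s["point"],len(P),np.percentile(P,[3,50,97],axis=0).round(0).tolist() if len(P) else "")
    for q,z in(("oval_loop",154),("mortise",62),("head_seat",142)):
        for s in env.place_of(q,n)[:2]: print(q,s, atz(c,s["point"],z).round(1))
E
```

```text
182.0 {'time': 0.0, 'joints': array([-1.15082279e-01,  3.59490565e-01,  1.51145313e+00,  1.19044463e-05,
        1.27250551e+00, -1.15092985e-01]), 'joint_velocities': array([ 0.00046024, -0.00126363, -0.00096801, -0.0011916 ,  0.00081297,
       -0.00018144]), 'joint_efforts': array([-2.01257943e-03, -5.15376234e+01, -2.70722097e+01,  6.73234044e-02,
        3.48843460e-02, -1.61260368e-04]), 'position': array([5.99627035e+02, 4.83611013e-02, 4.03810014e+02]), 'tcp_rot': array([-7.30959596e-04,  7.07103932e-01,  7.07109021e-01, -5.72217123e-04]), 'contact_force': array([ 0.24678427, -0.66410976, -0.32560401]), 'ft_torque': array([0.01891609, 0.05777361, 0.0406097 ]), 'grip_force': 0.0, 'finger_gap': 0.9983250147678413}
scene cam at [-151.66635867 -828.21757396  596.31104863]
hammer 0.55 [381.2, 239.6] 1030 [[500.0, -138.0, 62.0], [512.0, -100.0, 154.0], [533.0, -48.0, 172.0]]
rack 0.71 [302.8, 231.4] 4192 [[438.0, 98.0, 8.0], [534.0, 175.0, 51.0], [550.0, 249.0, 154.0]]
block 0.93 [391.2, 296.4] 3501 [[465.0, -209.0, 7.0], [490.0, -169.0, 55.0], [536.0, -51.0, 130.0]]
bolt_jar 0.81 
[... 1131 characters left out ...]
13.0, 46.0, 79.0]]
tin_small 0.71 [251.3, 253.9] 687 [[582.0, -30.0, 2.0], [603.0, 9.0, 48.0], [627.0, 19.0, 61.0]]
cork_block 0.97 [366.4, 233.4] 992 [[309.0, -220.0, 4.0], [343.0, -149.0, 30.0], [377.0, -108.0, 34.0]]
tape_measure 0.83 [367.4, 203.1] 545 [[326.0, -301.0, 5.0], [357.0, -276.0, 37.0], [384.0, -259.0, 62.0]]
tape_wide 0.84 [203.9, 370.5] 881 [[555.0, 295.0, 2.0], [624.0, 323.0, 39.0], [641.0, 376.0, 49.0]]
oval_loop {'point': [282.6, 290.8], 'conf': 0.79} [494.1 216.7 154. ]
mortise {'point': [291.9, 231.9], 'conf': 0.7} [523.4 -77.7  62. ]
mortise {'point': [252.9, 266.1], 'conf': 0.24} [587.2  55.4  62. ]
head_seat {'point': [297.1, 201.1], 'conf': 0.81} [514.  -89.2 142. ]
```

```bash
python3 - <<'E'
from h import *
a=cv2.imread("pics/scene0.png")[150:400,220:460]; b=cv2.imread("pics/side0.png")[150:400,170:410]
cv2.imwrite("pics/ab.png",cv2.resize(np.hstack([a,b]),(800,416),interpolation=cv2.INTER_CUBIC))
E
```

```text
(no output)
```

View pics/ab.png

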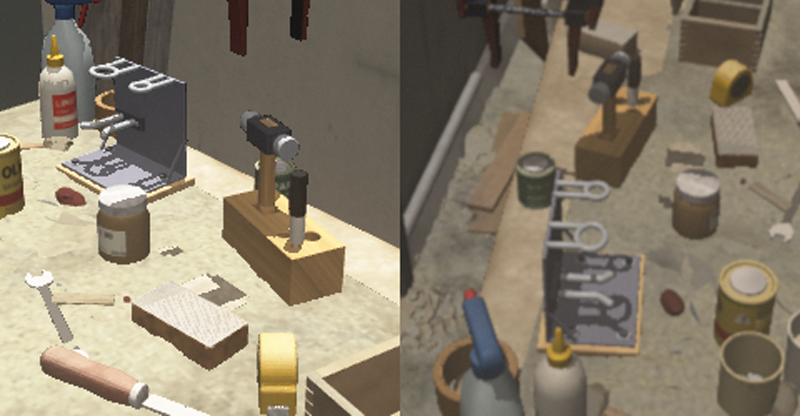

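```bash
python3 -m pendant '[[[-40,-45,20],[0,0,0],1],[[-80,-90,40],[0,0,0],1],[[-80,-90,40],[0,0,0],1],[[-80,-90,40],[0,0,0],1]]'
cat > look.py <<'E'
from h import *
import sys
def look(tag,qs):
    c=env.camera_info("wrist"); im,d=env.grab_frame("wrist"); cv2.imwrite(f"pics/{tag}.png",im)
    print("cam",(-np.array(c["R"]).T@np.array(c["t"])).round(1), env.state()["position"].round(1), env.state()["tcp_rot"].round(4))
    np.savez(f"/tmp/{tag}.npz",im=im,d=d,**{k:np.array(v) for k,v in c.items()})
    for q,z in qs:
        for s in env.place_of(q,"wrist")[:2]: print(q,s, atz(c,s["point"],z).round(1))
    return c,im,d
E
python3 - <<'E'
from look import *
c,im,d=look("w1",[("hammer",12),("mortise",62),("head_seat",142)])
for s in env.silhouettes("hammer","wrist")[:2]:
    P=cloud(c,d,s["mask"]); print(s["conf"],len(P),np.percentile(P,[2,50,98],axis=0).round(1).tolist())
    T=P[(P[:,2]>165)&(P[:,2]<176)]; r=cv2.minAreaRect(T[:,:2].astype(np.float32)); print(len(T),r)
E
```

```text
time: 1.6
position: [518.5, -91.9, 446.1]
tcp_rot: [0.001, 0.708, 0.706, -0.0]
contact_force: [0.8, 0.4, 0.6]
finger_gap: 0.997
grip_force: 0.0
cam [518.4 -16.2 426.3] [519.5 -90.9 445.5] [7.000e-04 7.080e-01 7.062e-01 5.000e-04]
hammer {'point': [317.3, 198.5], 'conf': 0.64} [518.6 -87.2  12. ]
mortise {'point': [316.5, 201.5], 'conf': 0.42} [517.8 -81.5  62. ]
head_seat {'point': [322.3, 225.0], 'conf': 0.91} [522.4 -85.5 142. ]
0.76 5103 [[501.8, -131.7, 159.3], [519.7, -84.4, 169.4], [537.6, -43.7, 172.2]]
4513 ((519.6718139648438, -88.96537780761719), (93.94463348388672, 31.908788681030273), 78.52676391601562)
```

View pics/w1.png

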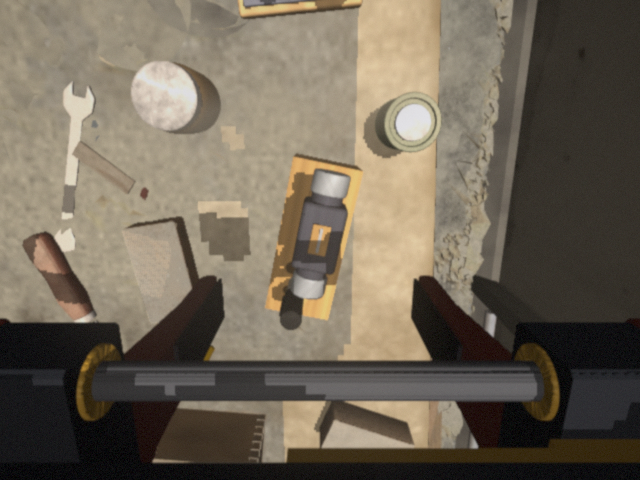

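```bash
python3 -m pendant '[[[-10,45,0],[0,0,0],1],[[-20,90,0],[0,0,0],1],[[-25,135,0],[0,0,0],1],[[-30,180,0],[0,0,0],1],[[-30,220,0],[0,0,0],1],[[-30,220,0],[0,0,0],1],[[-30,220,0],[0,0,0],1]]'
python3 - <<'E'
from look import *
c,im,d=look("w2",[("oval_loop",154),("rack",0)])
P=cloud(c,d,np.ones_like(d,bool)); v,u=np.nonzero(d>0)
m=(P[:,2]>144)&(P[:,2]<160)&(P[:,0]<600)&(P[:,1]>80)
M=np.zeros(d.shape,np.uint8); M[v[m],u[m]]=255
Q=P[m];print(len(Q),np.percentile(Q,[1,50,99],axis=0).round(1).tolist())
x=im.copy(); x[M>0]=(0,0,255); cv2.imwrite("pics/w2m.png",np.hstack([im[60:400,160:480],x[60:400,160:480]]))
cs,h=cv2.findContours(M,cv2.RETR_CCOMP,cv2.CHAIN_APPROX_NONE)
for k,cc in enumerate(cs):
    if cv2.contourArea(cc)>60:
        W=np.array([atz(c,p[0],150)[:2] for p in cc],np.float32); print(h[0][k][3],cv2.contourArea(cc),cv2.minAreaRect(W),cv2.fitEllipse(W))
E
```

```text
time: 2.55
position: [490.0, 131.5, 444.1]
tcp_rot: [-0.0, 0.706, 0.708, -0.0]
contact_force: [-0.3, -0.1, -0.3]
finger_gap: 1.001
grip_force: 0.0
cam [489.3 207.2 424.4] [490.1 130.5 444.1] [-1.000e-04  7.064e-01  7.078e-01 -5.000e-04]
6909 [[475.1, 115.0, 145.8], [515.2, 198.5, 153.4], [549.1, 251.9, 155.5]]
-1 10069.5 ((511.9453430175781, 179.15402221679688), (70.30681610107422, 150.3289337158203), 5.861242294311523) ((515.1063842773438, 183.94903564453125), (70.63375854492188, 161.9298553466797), 5.864648342132568)
0 406.0 ((499.4971618652344, 136.69830322265625), (17.134681701660156, 17.29901695251465), 44.9610595703125) ((499.4032287597656, 136.6461944580078), (17.147985458374023, 17.500946044921875), 96.57784271240234)
0 626.5 ((528.8436889648438, 139.13372802734375), (29.676912307739258, 13.30752182006836), 5.14705753326416) ((528.9324951171875, 139.17266845703125), (14.266587257385254, 36.51321792602539), 95.09196472167969)
0 1386.0 ((523.3394165039062, 216.94322204589844), (27.88486099243164, 25.0003604888916), 4.997505187988281) ((523.609375, 217.02090454101562), (28.79637908935547, 30.87954330444336), 95.43537139892578)
0 1305.0 ((492.5505065917969, 214.39990234375), (27.177852630615234, 28.247970581054688), 44.6190299987793) ((492.56622314453125, 214.277099609375), (24.09854507446289, 31.677907943725586), 5.528660774230957)
```

View pics/w2m.png

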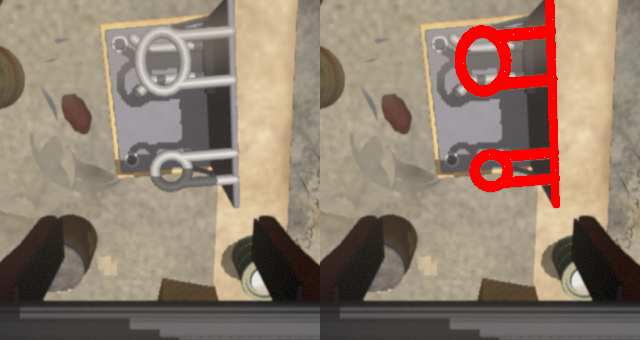

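```bash
python3 -m pendant '[[[10,-45,0],[0,0,-0.1],1],[[15,-90,0],[0,0,-0.2],1],[[20,-135,0],[0,0,-0.2],1],[[25,-180,0],[0,0,-0.2],1],[[30,-219,0],[0,0,-0.2],1],[[30,-219,0],[0,0,-0.2],1],[[30,-219,-45],[0,0,-0.2],1],[[30,-219,-80],[0,0,-0.2],1]]' && python3 -m pendant '[[[0,0,-20],[0,0,0],1],[[0,0,-34],[0,0,0],1],[[0,0,-34],[0,0,0],1],[[0,0,-34],[0,0,0],-1],[[0,0,-34],[0,0,0],-1],[[0,0,-34],[0,0,0],-1],[[0,0,-34],[0,0,0],-1],[[0,0,-34],[0,0,0],-1]]'
```

```text
time: 3.5
position: [519.7, -90.1, 363.9]
tcp_rot: [0.001, 0.775, 0.632, 0.001]
contact_force: [0.3, 0.4, -0.9]
finger_gap: 1.001
grip_force: 0.0
time: 4.3
position: [520.1, -89.0, 331.1]
tcp_rot: [0.0, 0.774, 0.633, 0.0]
contact_force: [-0.3, -0.3, -0.4]
finger_gap: 0.585
grip_force: 0.0
```

```bash
python3 -m pendant '[[[0,0,0],[0,0,0],-1],[[0,0,0],[0,0,0],-1],[[0,0,0],[0,0,0],-1],[[0,0,0],[0,0,0],-1],[[0,0,0],[0,0,0],-1],[[0,0,0],[0,0,0],-1],[[0,0,0],[0,0,0],-1]]'
```

```text
time: 5.0
position: [520.0, -89.0, 330.7]
tcp_rot: [0.0, 0.774, 0.633, 0.0]
contact_force: [-0.1, 0.1, 0.6]
finger_gap: 0.364
grip_force: 30.0
```

```bash
python3 -m pendant '[[[0,0,5],[0,0,0],-1],[[0,0,20],[0,0,0],-1],[[0,0,50],[0,0,0],-1],[[0,0,85],[0,0,0],-1],[[0,0,120],[0,0,0],-1],[[0,0,150],[0,0,0],-1],[[0,0,170],[0,0,0],-1],[[0,0,170],[0,0,0],-1]]'
python3 - <<'E'
from look import *
c,im,d=look("w3",[("hammer",180),("head_seat",312)])
for s in env.silhouettes("hammer","wrist")[:1]:
    P=cloud(c,d,s["mask"]); T=P[(P[:,2]>325)&(P[:,2]<350)]; print(s["conf"],len(P),np.percentile(P,[2,50,98],axis=0).round(1).tolist(),len(T),cv2.minAreaRect(T[:,:2].astype(np.float32)))
for n in("scene","side"):
    im,d=env.grab_frame(n);c=env.camera_info(n);cv2.imwrite(f"pics/{n}3.png",im)
    for s in env.silhouettes("hammer",n)[:1]:
        P=cloud(c,d,s["mask"]); P=P[(abs(P[:,0]-520)<60)&(abs(P[:,1]+89)<60)]
        for z in range(150,320,15):
            T=P[(P[:,2]>=z)&(P[:,2]<z+15)]
            if len(T): print(n,z,len(T),T.mean(0).round(1),T.min(0).round(0),T.max(0).round(0))
E
python3 - <<'E'
import cv2,numpy as np
a=cv2.imread("pics/scene3.png")[100:320,280:480]; b=cv2.imread("pics/side3.png")[60:280,200:400]; c=cv2.imread("pics/w3.png")
cv2.imwrite("pics/abc3.png",np.hstack([cv2.resize(np.vstack([a,b]),(260,572)),cv2.resize(c,(530,572))]))
E
```

```text
time: 5.8
position: [520.5, -89.1, 503.5]
tcp_rot: [0.002, 0.774, 0.633, 0.001]
contact_force: [0.7, 0.5, -3.9]
finger_gap: 0.364
grip_force: 30.0
cam [534.9 -14.9 483.8] [520.  -89.  501.3] [8.000e-04 7.742e-01 6.330e-01 5.000e-04]
head_seat {'point': [318.1, 294.8], 'conf': 0.84} [520.8 -90.7 312. ]
0.8 11597 [[505.5, -132.0, 327.6], [523.6, -74.3, 342.4], [539.4, -43.1, 345.1]] 11447 ((520.5411376953125, -89.70941162109375), (94.72013854980469, 31.919551849365234), 78.2980728149414)
scene 180 59 [512.8 -95.9 188.5] [ 507. -104.  181.] [522. -85. 195.]
scene 195 88 [512.  -97.1 202.8] [ 506. -105.  195.] [524. -84. 210.]
scene 210 84 [511.5 -98.6 217.5] [ 507. -107.  210.] [524. -83. 225.]
scene 225 95 [512.8 -98.1 232. ] [ 506. -106.  225.] [527. -85. 240.]
scene 240 79 [513.1 -97.  247.5] [ 507. -102.  240.] [522. -87. 255.]
scene 255 78 [513.  -96.7 262.6] [ 507. -103.  255.] [522. -86. 270.]
scene 270 86 [512.9 -96.4 277.9] [ 507. -103.  270.] [525. -84. 285.]
scene 285 86 [513.8 -95.9 292.7] [ 507. -102.  286.] [524. -82. 300.]
scene 300 70 [ 508.8 -104.   307.6] [ 498. -137.  300.] [523. -85. 315.]
scene 315 217 [ 503.7 -119.2  323.1] [ 496. -140.  315.] [520. -42. 330.]
side 180 31 [516.8 -81.2 188.1] [509. -89. 180.] [525. -76. 194.]
side 195 50 [516.6 -79.6 202.8] [508. -89. 195.] [528. -75. 210.]
side 210 59 [516.2 -80.2 217.5] [506. -92. 210.] [528. -75. 225.]
side 225 67 [516.6 -80.7 232.3] [506. -93. 226.] [528. -73. 240.]
side 240 52 [516.9 -82.8 246.7] [508. -92. 240.] [526. -76. 254.]
side 255 59 [516.7 -82.3 262.3] [509. -92. 255.] [526. -74. 270.]
side 270 57 [517.4 -82.9 277.4] [509. -93. 271.] [527. -76. 285.]
side 285 42 [515.  -81.7 291.6] [509. -91. 286.] [523. -74. 298.]
side 300 24 [519.4 -54.5 311.8] [505. -80. 301.] [534. -40. 315.]
side 315 124 [519.8 -50.7 322.9] [505. -73. 315.] [536. -38. 330.]
```

View pics/abc3.png

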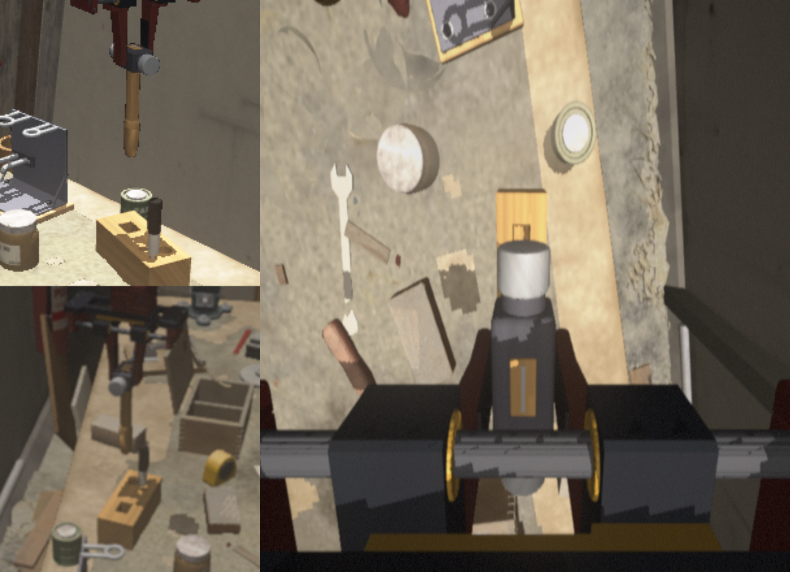

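```bash
python3 - <<'E'
from h import *
for n in("scene","side"):
    f=np.load(f"/tmp/{n}.npz"); c=env.camera_info(n); P=cloud(c,f["d"],np.ones((480,640),bool))
    m=(P[:,2]>165)&(P[:,2]<420)&(P[:,0]>350)&(P[:,0]<620)&(P[:,1]>120)&(P[:,1]<420); Q=P[m]
    print(n,len(Q)); 
    if len(Q): print(np.percentile(Q,[0,2,50,98,100],axis=0).round(0).tolist())
E
python3 -m pendant '[[[-4,45,0],[0,0,0.1],-1],[[-8,90,0],[0,0,0.2],-1],[[-12,135,0],[0,0,0.297],-1],[[-16,180,0],[0,0,0.297],-1],[[-20,225,0],[0,0,0.297],-1]]'
```

```text
scene 375
[[536.0, 359.0, 166.0], [538.0, 363.0, 167.0], [558.0, 400.0, 199.0], [582.0, 419.0, 215.0], [589.0, 420.0, 216.0]]
side 383
[[539.0, 363.0, 176.0], [542.0, 367.0, 186.0], [568.0, 398.0, 211.0], [586.0, 419.0, 214.0], [588.0, 420.0, 215.0]]
time: 6.7
position: [499.5, 137.7, 500.2]
tcp_rot: [-0.0, 0.672, 0.741, -0.0]
contact_force: [1.1, 0.3, -3.0]
finger_gap: 0.365
grip_force: 30.0
```

```bash
python3 -m pendant '[[[-5,40,0],[0,0,0],-1],[[-8,78.5,0],[0,0,0],-1],[[-8,78.5,0],[0,0,0],-1],[[-8,78.5,0],[0,0,0],-1],[[-8,78.5,0],[0,0,0],-1]]'
python3 - <<'E'
from look import *
c,im,d=look("w4",[])
for s in env.silhouettes("hammer","wrist")[:1]:
    P=cloud(c,d,s["mask"]); T=P[(P[:,2]>325)&(P[:,2]<350)]; print(len(T),cv2.minAreaRect(T[:,:2].astype(np.float32)))
ims=[]
for n in("scene","side"):
    im,d=env.grab_frame(n);ims.append(im)
    c=env.camera_info(n)
    for q,z in(("oval_loop",154),("hammer",182)):
        for s in env.place_of(q,n)[:1]: print(n,q,s,atz(c,s["point"],z).round(1))
cv2.imwrite("pics/s4.png",np.hstack([cv2.resize(ims[0][60:280,220:380],(400,550),interpolation=2),cv2.resize(ims[1][120:340,200:360],(400,550),interpolation=2)]))
E
```

```text
time: 7.2
position: [492.0, 213.8, 500.2]
tcp_rot: [-0.0, 0.672, 0.74, -0.001]
contact_force: [0.4, -0.3, -3.0]
finger_gap: 0.366
grip_force: 30.0
cam [484.5 289.2 480.5] [492.1 213.5 500.3] [ 0.000e+00  6.724e-01  7.402e-01 -5.000e-04]
11569 ((492.36077880859375, 213.5705108642578), (33.34895324707031, 94.47698974609375), 5.35906457901001)
scene oval_loop {'point': [281.7, 191.9], 'conf': 0.77} [491.7 212.3 154. ]
scene hammer {'point': [282.6, 178.3], 'conf': 0.56} [501.1 221.1 182. ]
side oval_loop {'point': [285.7, 289.9], 'conf': 0.79} [488.9 213.4 154. ]
side hammer {'point': [286.2, 281.9], 'conf': 0.97} [486.6 221.9 182. ]
```

View pics/s4.png

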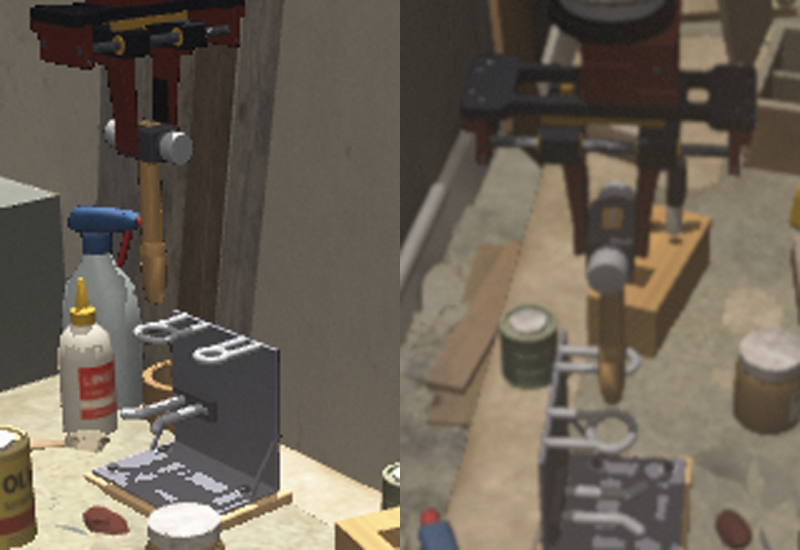

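```bash
python3 -m pendant '[[[0.3,0.6,-12],[0,0,0],-1],[[0.3,0.6,-22],[0,0,0],-1],[[0.3,0.6,-30],[0,0,0],-1],[[0.3,0.6,-38],[0,0,0],-1],[[0.3,0.6,-44],[0,0,0],-1],[[0.3,0.6,-50],[0,0,0],-1],[[0.3,0.6,-50],[0,0,0],-1]]'
```

```text
time: 8.3
position: [492.0, 215.0, 449.6]
tcp_rot: [-0.0, 0.672, 0.741, -0.001]
contact_force: [0.3, -0.2, -3.1]
finger_gap: 0.36
grip_force: 30.0
```

```bash
python3 -m pendant '[[[0,0,-4],[0,0,0],-1],[[0,0,-8],[0,0,0],-1],[[0,0,-12],[0,0,0],-1],[[0,0,-12],[0,0,0],-1]]'; python3 -c "
from h import *
print(env.state()['ft_torque'])"
```

```text
time: 8.7
position: [492.1, 215.0, 438.0]
tcp_rot: [-0.0, 0.672, 0.741, -0.0]
contact_force: [0.6, 0.3, -2.6]
finger_gap: 0.36
grip_force: 30.0
[0.02236407 0.01994712 0.04119538]
```

```bash
python3 -m pendant '[[[0,0,-3],[0,0,0],-1],[[0,0,-6],[0,0,0],-1],[[0,0,-9],[0,0,0],-1],[[0,0,-12],[0,0,0],-1]]'
```

```text
time: 9.1
position: [492.4, 215.1, 426.4]
tcp_rot: [0.0, 0.672, 0.741, 0.0]
contact_force: [0.5, -0.8, -3.6]
finger_gap: 0.366
grip_force: 30.0
```

```bash
python3 -m pendant '[[[0,0,-3],[0,0,0],-1],[[0,0,-6],[0,0,0],-1],[[0,0,-9],[0,0,0],-1],[[0,0,-12],[0,0,0],-1],[[0,0,-15],[0,0,0],-1],[[0,0,-18],[0,0,0],-1]]'
```

```text
time: 9.7
position: [492.3, 215.1, 408.4]
tcp_rot: [-0.0, 0.672, 0.741, -0.0]
contact_force: [0.1, 0.1, -3.7]
finger_gap: 0.363
grip_force: 30.0
```

No contact so far; the widest part passes freely. On toward the clip.

```bash
python3 -m pendant '[[[0,0,-3],[0,0,0],-1],[[0,0,-6],[0,0,0],-1],[[0,0,-9],[0,0,0],-1],[[0,0,-12],[0,0,0],-1]]'
```

```text
time: 10.1
position: [492.3, 215.1, 396.4]
tcp_rot: [-0.0, 0.672, 0.741, -0.0]
contact_force: [0.1, 0.9, -3.1]
finger_gap: 0.363
grip_force: 30.0
```

```bash
python3 -m pendant '[[[0,0,-2],[0,0,0],-1],[[0,0,-4],[0,0,0],-1],[[0,0,-6],[0,0,0],-1],[[0,0,-8],[0,0,0],-1]]'
```

```text
time: 10.5
position: [492.3, 215.1, 388.5]
tcp_rot: [0.0, 0.672, 0.741, -0.0]
contact_force: [0.3, -0.6, -2.5]
finger_gap: 0.358
grip_force: 30.0
```

```bash
python3 -m pendant '[[[0,0,-2],[0,0,0],-1],[[0,0,-4],[0,0,0],-1],[[0,0,-6],[0,0,0],-1],[[0,0,-8],[0,0,0],-1]]'
```

```text
time: 10.9
position: [492.6, 215.2, 382.0]
tcp_rot: [0.0, 0.672, 0.741, 0.001]
contact_force: [-2.8, -0.9, 9.9]
finger_gap: 0.359
grip_force: 30.0
```

```bash
python3 -m pendant '[[[0,0,-2],[0,0,0],-1],[[0,0,-4],[0,0,0],-1],[[0,0,-6],[0,0,0],-1],[[0,0,-8],[0,0,0],-1]]'; python3 -c "
from h import *
print(env.state()['ft_torque'])"
```

```text
time: 11.3
position: [492.9, 215.2, 374.4]
tcp_rot: [0.001, 0.672, 0.741, 0.001]
contact_force: [-1.8, -1.2, 9.9]
finger_gap: 0.363
grip_force: 30.0
[-0.36132716  0.57378924 -0.04784328]
```

```bash
python3 -m pendant '[[[0,0,-2],[0,0,0],-1],[[0,0,-4],[0,0,0],-1],[[0,0,-6],[0,0,0],-1],[[0,0,-8],[0,0,0],-1]]'; python3 -c "
from h import *
print(env.state()['ft_torque'])"
```

```text
time: 11.7
position: [493.0, 215.2, 366.7]
tcp_rot: [0.001, 0.672, 0.741, 0.001]
contact_force: [-1.8, -1.1, 12.4]
finger_gap: 0.367
grip_force: 30.0
[-0.4187417   0.61224357 -0.02384785]
```

```bash
python3 -m pendant '[[[0,0,-2],[0,0,0],-1],[[0,0,-4],[0,0,0],-1],[[0,0,-6],[0,0,0],-1],[[0,0,-8],[0,0,0],-1]]'
```

```text
time: 12.1
position: [493.1, 215.3, 358.9]
tcp_rot: [0.001, 0.672, 0.741, 0.002]
contact_force: [-3.1, -1.4, 14.1]
finger_gap: 0.359
grip_force: 30.0
```

```bash
python3 -m pendant '[[[0,0,-2],[0,0,0],-1],[[0,0,-4],[0,0,0],-1],[[0,0,-6],[0,0,0],-1]]'
```

```text
time: 12.4
position: [493.1, 215.3, 353.1]
tcp_rot: [0.001, 0.672, 0.741, 0.002]
contact_force: [-3.5, -1.7, 16.1]
finger_gap: 0.362
grip_force: 30.0
```

```bash
python3 -m pendant '[[[0,0,-1.5],[0,0,0],-1],[[0,0,-3],[0,0,0],-1],[[0,0,-4],[0,0,0],-1]]'; python3 -m pendant '[[[0,0,-1],[0,0,0],-1],[[0,0,-2],[0,0,0],-1]]'
```

```text
time: 12.7
position: [493.1, 215.3, 349.1]
tcp_rot: [0.001, 0.672, 0.741, 0.002]
contact_force: [-2.6, -1.6, 14.7]
finger_gap: 0.365
grip_force: 30.0
time: 12.9
position: [493.1, 215.3, 347.1]
tcp_rot: [0.001, 0.672, 0.741, 0.002]
contact_force: [-2.8, -1.7, 15.5]
finger_gap: 0.361
grip_force: 30.0
```

```bash
python3 -m pendant '[[[0,0,-1],[0,0,0],-1],[[0,0,-1],[0,0,0],-1]]'
```

```text
time: 13.1
position: [493.1, 215.3, 345.6]
tcp_rot: [0.001, 0.672, 0.741, 0.001]
contact_force: [-2.0, -0.6, 10.5]
finger_gap: 0.363
grip_force: 30.0
```

Push dropping: the snap. Down the last bit in small steps.

```bash
python3 -m pendant '[[[0,0,-0.7],[0,0,0],-1],[[0,0,-0.7],[0,0,0],-1]]'
```

```text
time: 13.3
position: [493.1, 215.3, 344.5]
tcp_rot: [0.001, 0.672, 0.741, 0.001]
contact_force: [-1.4, -1.0, 6.8]
finger_gap: 0.361
grip_force: 30.0
```

```bash
python3 -m pendant '[[[0,0,-0.7],[0,0,0],-1],[[0,0,-0.7],[0,0,0],-1]]'
```

```text
time: 13.5
position: [493.0, 215.2, 343.3]
tcp_rot: [0.001, 0.672, 0.741, 0.001]
contact_force: [0.5, -1.4, 4.5]
finger_gap: 0.364
grip_force: 30.0
```

```bash
python3 -m pendant '[[[0,0,-0.7],[0,0,0],-1],[[0,0,-0.7],[0,0,0],-1]]'
```

```text
time: 13.7
position: [493.0, 215.2, 342.6]
tcp_rot: [0.001, 0.672, 0.741, 0.001]
contact_force: [-0.2, -1.2, 8.1]
finger_gap: 0.365
grip_force: 30.0
```

```bash
python3 -m pendant '[[[0,0,-0.7],[0,0,0],-1],[[0,0,-0.7],[0,0,0],-1]]'
```

```text
time: 13.9
position: [493.0, 215.2, 342.6]
tcp_rot: [0.001, 0.672, 0.741, 0.001]
contact_force: [-2.5, -2.6, 15.0]
finger_gap: 0.362
grip_force: 30.0
```

```bash
python3 -m pendant '[[[0,0,-0.7],[0,0,0],-1],[[0,0,-0.7],[0,0,0],-1]]'
```

```text
time: 14.1
position: [493.0, 215.2, 342.6]
tcp_rot: [0.001, 0.672, 0.741, 0.001]
contact_force: [-4.1, -1.9, 19.4]
finger_gap: 0.367
grip_force: 30.0
```

```bash
python3 -m pendant '[[[0,0,1.4],[0,0,0],-1],[[0,0,1.4],[0,0,0],0.1],[[0,0,1.4],[0,0,0],0.1],[[0,0,1.4],[0,0,0],0.1],[[0,0,1.4],[0,0,0],0.1],[[0,0,1.4],[0,0,0],0.1]]'
```

```text
time: 14.7
position: [492.2, 215.1, 341.2]
tcp_rot: [-0.0, 0.672, 0.741, -0.0]
contact_force: [0.6, 0.4, 0.3]
finger_gap: 0.546
grip_force: 0.0
```

```bash
python3 -m pendant '[[[0,0,5],[0,0,0],0.1],[[0,0,20],[0,0,0],0.1],[[0,0,50],[0,0,0],0.3],[[0,-30,90],[0,0,0],0.3],[[0,-70,110],[0,0,0],0.3],[[0,-70,110],[0,0,0],0.3],[[0,-70,110],[0,0,0],0.3]]'
python3 - <<'E'
from look import *
c,im,d=look("w5",[("head_seat",154),("hammer",24)])
for s in env.silhouettes("hammer","wrist")[:1]:
    P=cloud(c,d,s["mask"]); T=P[(P[:,2]>165)&(P[:,2]<195)]; print(len(T),cv2.minAreaRect(T[:,:2].astype(np.float32)),np.percentile(T[:,2],[10,50,90]))
    r=T[T[:,2]>178]; A=np.c_[r[:,:2]-r[:,:2].mean(0),np.ones(len(r))]; print("plane",np.linalg.lstsq(A,r[:,2],rcond=None)[0])
ims=[im[60:400,200:440]]
for n,(u,v) in(("scene",(240,130)),("side",(220,220))):
    im,d=env.grab_frame(n);ims.append(im[v:v+140,u:u+100])
cv2.imwrite("pics/s5.png",np.hstack([cv2.resize(i,(260,360),interpolation=2) for i in ims]))
E
```

```text
time: 15.4
position: [492.3, 144.6, 452.2]
tcp_rot: [0.0, 0.673, 0.74, 0.001]
contact_force: [-0.2, -0.3, 0.3]
finger_gap: 0.646
grip_force: 0.0
cam [484.9 220.  432.6] [492.  145.2 451.3] [-3.000e-04  6.723e-01  7.402e-01  1.000e-04]
head_seat {'point': [330.9, 140.4], 'conf': 0.63} [495.4 215.6 154. ]
6493 ((493.3170471191406, 215.255126953125), (32.061119079589844, 93.55486297607422), 5.8608622550964355) [176.95948393 181.46697809 183.26045464]
plane [ 4.79278786e-03 -3.36140515e-03  1.81590327e+02]
```

View pics/s5.png

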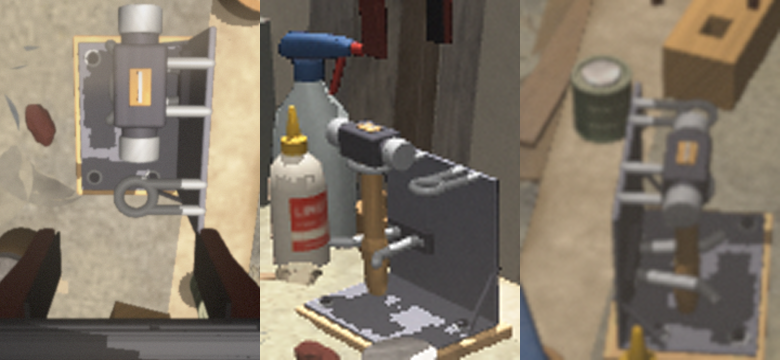

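The head is seated: its top is at 181.6 mm against 182 nominal, tilt is under 0.01 rad, and it is about 1 mm off centre. The fingers are clear, so I'm handing it in.

```bash
python3 -c "
from bench import env
print(env.sign_off())"
```

```text
the job is handed in; nothing more can be done
None
```

I put the hammer away in the oval loop, pressed it past the clip until the head sat level on the bar, let go and handed the job in at about 16 s; the push stayed near 20 N, and no verdict came back.

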